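# Find the rocking hinge cover and press it home

## Robot

A 6-joint arm with a two-finger parallel gripper is mounted at the origin on the work surface. World frame = base frame: x ahead of the robot, y to its left, z up, the work surface at z = 0. Lengths are in m, angles in rad, forces in N, time in s.
With the tool pointing down it reaches from about 0.325 to 0.9 m from the base axis. Payload 6.1 kg.
Tool frame: the origin (TCP) lies midway between the tips of the shut fingers; the grasp point (between the pads) lies 19 mm behind it; y points along the fingers, z is the direction in which the jaws open and shut, and the axes are right-handed (so a half turn about y gives the same grasp; the last joint's range is limited). The gripper opens to 85 mm and grips with 20 to 120 N. Pads are 22 mm wide; open, the fingers measure 114 mm over their backs; the gripper's body (76 mm by 85 mm) begins 54 mm behind the grasp point. The pads swing forward as they close: fully open they stand 13 mm farther back than shut.
Start: joints at [1.05, 0.22, 1.526, -0, 1.395, -0.126], TCP at [0.24, 0.577, 0.231] pointing down, gripper open.
Joint ranges: [-2.98, 2.98], [-0.91, 2.08], [0.09, 2.57], [-1.24, 4.39], [0.2, 2.65], [-2.68, 2.68]. Speed limits (rad/s): [2.57, 2.57, 3.01, 3.14, 3.14, 3.14].

## Interface

Orientations are given as a rotation vector (axis times angle).
In Python, from plant import robot, eyes, job_done gives the robot as it stands.
- The arm moves only by the tool jog_arm, never from a script. Its argument "steps" is a list of rows, each an object with "jaw": the opening in per cent of the stroke, from 0 (shut) to 100 (fully open); "delta_pos": the shift along the tool's x, y, z in m, a list of three; "yaw": the turn about the tool's y in rad. In form: [{"jaw": jaw, "delta_pos": [x, y, z], "yaw": yaw}, ...]. A call has exactly 8 rows; each row shifts and turns the pose as measured when the row begins, along the tool's axes as they then stand; what a row does not reach is not made up. A row lasts 1/10 s, in which the tool goes at most 50 mm and 8.59 degrees, less where a joint would pass 70% of its speed; a pose out of reach is approached as far as the arm can. A call with a gripper value outside its range is refused whole. The fingers move at their own pace and stop on an object; the grip force is fixed at half the most. Time passes only in rows, so rows that do not move let the fingers close, or fill a call up. It gives the time, the measured TCP pose, the force and the opening at its end, in the units of the state.
- robot.get_state(): the state, without advancing time (a new reading comes with each control period).
- eyes.camera(name): name is "scene" or "top" or "wrist"; returns the picture (480x640x3 uint8, red, green, blue); there is no depth.
- eyes.camera_info(name): a dict with "intrinsics" (3x3 intrinsics, pixels), "rvec" (rotation vector, rad) and "tvec" (3), from world to camera coordinates, as OpenCV has them. Camera axes: x right, y down, z forward; pixel columns grow to the right and rows downward; lengths in m; the calibration is good to about 2 mm. The wrist camera is an equidistant fisheye: a pixel r from the principal point sees the ray r / f radians off the axis. A picture is of the moment at which its call begins: read the wrist's pose just before it. camera_info takes no time and is no camera call; for the wrist camera it gives the pose at the moment of the call.
- job_done(): hands the job in, once; it reports no verdict.
The state is a dict: "t": time; "q": joint angles; "joint_velocities": joint speeds; "joint_torque": joint torques, N m; "ee_pos": TCP position; "eef_rot": TCP orientation; "wrist_force": force on the tool from outside, world axes, zero at the start; "wrist_torque": the same for the moment, N m; "width": finger opening in m.
Only numpy, scipy, OpenCV 4.12 (cv2) and the standard library are available. Lean on these libraries where they do the work, as an engineer would, in place of code of your own. Each camera call takes 0.05 s, during which the arm holds its last target.

## Task

One of the four white hinge covers on the safe door is not clipped home: press lightly near one end of the covers, one after another, until you find the one that rocks. Then press that one down in its middle, firmly but without hammering, until it is fully home and level. Use only the fingertips, grip and lift nothing, leave the other things where they are, and finish clear of everything.

Things in the scene. Friction and masses are not known exactly. Their poses are not given: they have to be found in the camera images.
- cover_a: One of four identical white plastic hinge covers in steel frames on the safe door: a box with rounded edges, 44 mm along its own x, 84 mm along its own y, 20 mm tall. Origin at the centre of its underside; the middle of its flat top is 20 mm up its own z. Tops are 69 to 75 mm above the cart, 10 to 16 mm above the frames, each by chance: height does not tell which is loose.
- cover_b: Identical hinge cover, same size and origin as cover_a. Three of the four are home and as hard as the door: come down slowly (10 to 20 mm/s) and press lightly, 5 N tells enough. The loose one, which may be any of the four, stands 4 to 5 mm above its seat and is level at rest. Covers cannot be pulled out.
- cover_c: Identical hinge cover, same size and origin as cover_a. How the loose one feels: pressed 30 mm from its middle along its own y, that end sinks about 3 mm with 2 to 3 N, as the cover tilts about 0.1 rad about its own x. Let go, it springs back level. Pressing an end with less than 30 N does not seat it.
- cover_d: Identical hinge cover, same size and origin as cover_a. Seating the loose one: pressed within about 8 mm of its middle it resists with about 9 N, then slides straight down 4 to 5 mm to a hard stop and stays there; 15 N is ample.
- door: Grey steel safe door lying flat on the cart, fixed: 250 mm along its own x, 340 mm along its own y, 45 mm thick, origin at the centre of its underside on the cart top. It carries four steel frames, 96 mm (y) x 56 mm (x) outside, 4 mm thick, 14 mm high, round the covers, centred 55 mm either way along x and 65.5 mm along y; the covers' long sides run along y.
- ferrule: Bystander: loose copper ring, 20 mm across and 20 mm tall, standing on the door near the middle of the four frames; origin at its underside.
- thumb_turn: Bystander: loose chrome thumb turn, 28 mm disc with a 34 mm wide wing on a stem, 30 mm tall, standing on the door near one end; origin at its underside.
- spring_housing: Bystander: loose grey steel bolt spring housing, 50 x 90 x 32 mm with a round nose at +y, on the cart to the robot's right; origin at its underside.
- screwdriver: Bystander: screwdriver lying on the cart to the robot's left.
- bolt: Bystander: loose steel bolt, 22 mm across, 55 mm tall, standing on the cart to the robot's right; origin at its underside.
- cup: Bystander: open tin cup, 72 mm across, 75 mm tall, under the funnel on the funnel stand; origin at its underside.
- funnel_stand: Fixed stand to the robot's left, 130 mm square foot, 202 mm tall post, holding a 110 mm stainless funnel over the cup; origin at the centre of its underside.

How it is judged:
On the way, in this order (a step that is already met when the one before it is completed fails the run):
1. the loose cover has been rocked: pressed near its end, it tilts by more than 0.06 rad (angle between any of cover_a, cover_b, cover_c, cover_d's own z axis and vertical above 0.06 rad), for 0.1 s.
2. the loose cover has gone down home and lies level (distance of any of cover_a, cover_b, cover_c, cover_d from where it was at the start of the episode above 0.003 m and angle between each of cover_a, cover_b, cover_c, cover_d's own z axis and vertical below 0.03 rad), for 0.2 s.
At the end, for the whole second after the job is handed in: The cover that rocked has gone down more than 3 mm into its seat, all four covers are level within 0.03 rad and at rest, and every bystander is within 12 mm of where it stood (all of step 2 and linear speed of each of cover_a, cover_b, cover_c, cover_d below 0.01 m/s and distance of each of ferrule, thumb_turn, spring_housing, screwdriver, bolt, cup from where it was at the start of the episode below 0.012 m); the robot touches nothing.
It fails at once if a bystander is pushed, lifted or carried more than 12 mm (distance of any of ferrule, thumb_turn, spring_housing, screwdriver, bolt, cup from where it was at the start of the episode above 0.012 m).
It fails at once if a cover is hammered or squeezed: more than 70 N from the robot (contact force between any of the arm, the fingers and cover_a above 70 N or contact force between any of the arm, the fingers and cover_b above 70 N or contact force between any of the arm, the fingers and cover_c above 70 N or contact force between any of the arm, the fingers and cover_d above 70 N).
It also fails if it takes over 58 s, if anything falls off the work surface, if the arm or the gripper's body presses on something with over 40 N, if the wrist force passes 120 N, or if a joint passes its speed limit or range.

## Working session

There is one attempt and no reset: what is moved stays moved. The work goes in short steps, Python scripts to look and compute and a tool call to move; the robot and the scene stay as the last step left them, time stands still between calls to the robot, and variables do not carry over. Pictures are saved under pics/ and viewed, and the job is handed in when it is done.

Besides the shell and the picture viewer there is one more tool, called as a command line: name --argument value ..., lists and objects as JSON in quotes. jog_arm: Moves the arm, as the interface text tells. Its arguments: {"type":"object","properties":{"steps":{"type":"array"}},"required":["steps"]}

```bash
mkdir -p pics; ls; python3 - <<'E'
from plant import robot, eyes
import cv2
print(robot.get_state())
for n in ["scene","top"]:
    im=eyes.camera(n); cv2.imwrite(f"pics/{n}0.png",im[:,:,::-1]); print(n,eyes.camera_info(n))
E
```

```text
pics
{'t': 0.0, 'q': array([ 1.04989200e+00,  2.21239854e-01,  1.52762322e+00,  9.43413090e-06,
        1.39470840e+00, -1.26147129e-01]), 'joint_velocities': array([ 0.00180672, -0.00055504, -0.00080324,  0.00114372,  0.00157634,
        0.00218421]), 'joint_torque': array([ 1.85030862e-03, -4.96893311e+01, -3.89395630e+01, -1.62822180e-04,
        1.09201652e-02,  1.28219347e-05]), 'ee_pos': array([0.24008496, 0.57638297, 0.23018434]), 'eef_rot': array([-1.5504002 ,  0.31026197, -0.30925436]), 'wrist_force': array([-0.30907697,  0.32675396,  0.42833116]), 'wrist_torque': array([-0.01726654, -0.01895588,  0.00208456]), 'width': 0.08540667016999566}
scene {'intrinsics': array([[471.42382499,   0.        , 313.43132872],
       [  0.        , 471.42382499, 236.15868801],
       [  0.        ,   0.        ,   1.        ]]), 'rvec': array([ 1.47837901,  1.93844628, -0.95343593]), 'tvec': array([ 0.15894811, -0.23255953,  1.46989309])}
top {'intrinsics': array([[592.61432315,   0.        , 322.01344917],
       [  0.        , 592.61432315, 234.74486562],
       [  0.        ,   0.        ,   1.        ]]), 'rvec': array([ 2.104342  , -2.1372046 ,  0.20702647]), 'tvec': array([0.01111003, 0.47555936, 1.37579357])}
```

View pics/scene0.png

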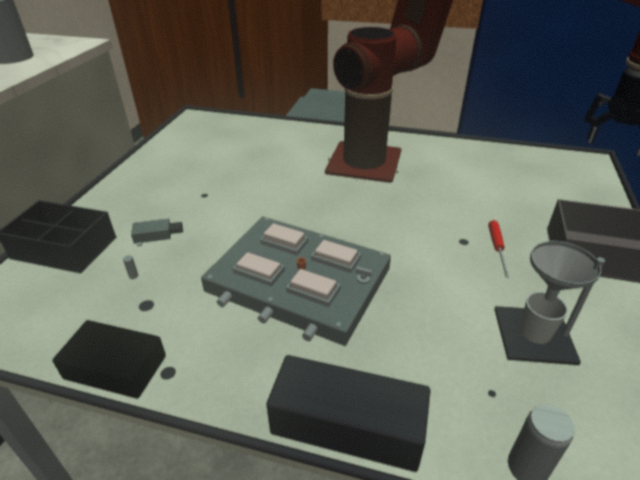

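View pics/top0.png

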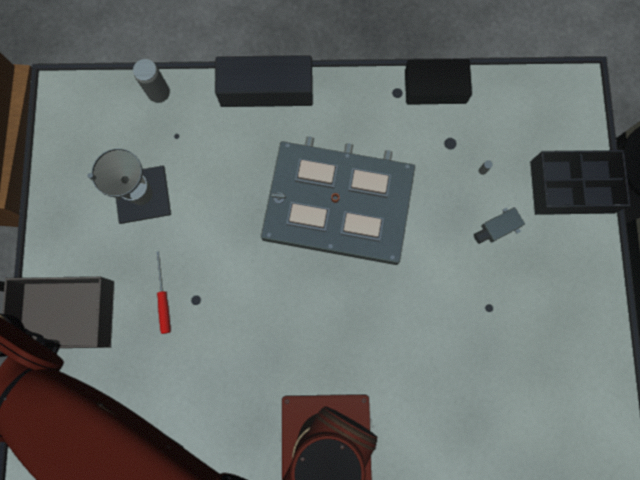

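The top view shows the covers at about (317,171), (370,182), (308,215) and (361,224), the ferrule at (335,198) and the thumb turn at (279,198). I'll enlarge it to read them more closely.

```bash
cat > h.py <<'E'
import numpy as np, cv2
from plant import robot, eyes
def bp(name,uv,z):
    c=eyes.camera_info(name); R,_=cv2.Rodrigues(c['rvec']); t=c['tvec']
    r=np.linalg.inv(c['intrinsics'])@np.array([uv[0],uv[1],1.]); o=-R.T@t; d=R.T@r
    return o+d*(z-o[2])/d[2]
def pj(name,P):
    c=eyes.camera_info(name)
    return cv2.projectPoints(np.array(P,float).reshape(-1,3),c['rvec'],c['tvec'],c['intrinsics'],None)[0][:,0]
def rot(): return cv2.Rodrigues(robot.get_state()['eef_rot'])[0]
E
python3 - <<'E'
import cv2
im=cv2.imread('pics/top0.png')
c=im[130:275,255:425]; cv2.imwrite('pics/topc.png',cv2.resize(c,None,fx=4.5,fy=4.0,interpolation=cv2.INTER_CUBIC) if 0 else cv2.resize(c,None,fx=4,fy=4,interpolation=cv2.INTER_CUBIC))
# white blobs
g=im.min(axis=2); sub=g[130:275,255:425]
_,b=cv2.threshold(sub,170,255,0)
n,l,s,ce=cv2.connectedComponentsWithStats(b)
for i in range(1,n):
    if s[i,4]>100:
        cs,_=cv2.findContours((l==i).astype('uint8'),0,2); print(s[i],ce[i]+[255,130],cv2.minAreaRect(cs[0]))
from h import *
print(rot())
E
```

```text
[[ 9.23069447e-01 -8.83576402e-04  3.84632313e-01]
 [-3.84633265e-01 -1.55002405e-03  9.23068171e-01]
 [-2.19411917e-04 -9.99998408e-01 -1.77063272e-03]]
```

View pics/topc.png

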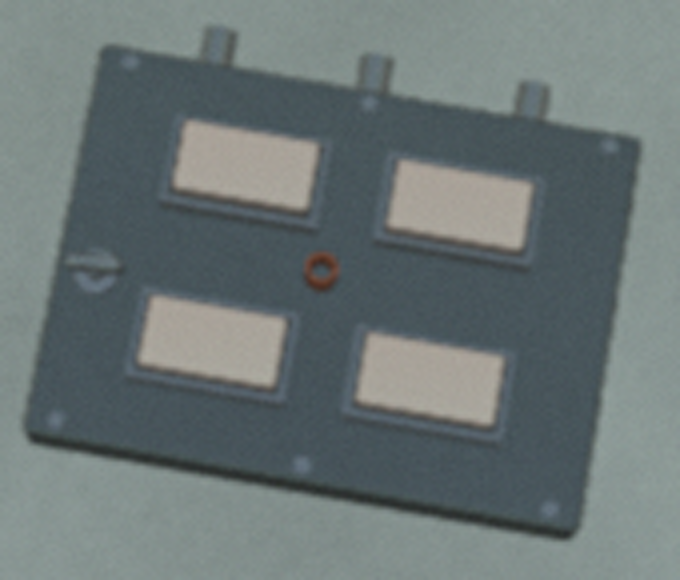

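```bash
python3 - <<'E'
from h import *
C={'TL':(316.75,171.75),'TR':(370,181.25),'BL':(308.5,215.25),'BR':(362.5,224.75)}
P={k:bp('top',v,.072) for k,v in C.items()}
for k in P: print(k,P[k].round(4))
c=sum(P.values())/4
y=(P['TL']-P['TR']+P['BL']-P['BR']); x=(P['TL']+P['TR']-P['BL']-P['BR'])
print('c',c.round(4),np.linalg.norm(y)/2,np.linalg.norm(x)/2, 'y dir',np.arctan2(y[1],y[0]),'x dir',np.arctan2(x[1],x[0]))
# door corners check at z .045
for uv in [(102,47),(638,140),(575,528),(28,432)]:
    print(bp('top',(255+uv[0]/4,130+uv[1]/4),.045).round(4))
print('ferr',bp('top',(255+322/4,130+265/4),.065).round(4),'thumb',bp('top',(255+95/4,130+268/4),.075).round(4))
# consistency: draw model in scene camera
yaw=np.arctan2(x[1],x[0]); ux=np.array([np.cos(yaw),np.sin(yaw),0]); uy=np.array([-np.sin(yaw),np.cos(yaw),0])
im=cv2.imread('pics/scene0.png')
for sx in(-1,1):
  for sy in(-1,1):
    o=c+sx*.055*ux+sy*.0655*uy
    q=[o+a*.022*ux+b*.042*uy for a,b in((-1,-1),(-1,1),(1,1),(1,-1))]
    cv2.polylines(im,[np.round(pj('scene',q)*16).astype(int)],True,(0,0,255),1,shift=4)
cv2.imwrite('pics/sc.png',cv2.resize(im[205:350,190:400],None,fx=3.8,fy=3.8,interpolation=cv2.INTER_CUBIC))
E
```

```text
TL [0.6251 0.0141 0.072 ]
TR [ 0.5994 -0.1132  0.072 ]
BL [0.5182 0.0351 0.072 ]
BR [ 0.4932 -0.0922  0.072 ]
c [ 0.559 -0.039  0.072] 0.12978826283566244 0.10866594552476669 y dir 1.374408634620179 x dir -0.19472867751887477
[0.7121 0.1029 0.045 ]
[ 0.647  -0.2262  0.045 ]
[ 0.407  -0.1778  0.045 ]
[0.4701 0.1478 0.045 ]
ferr [ 0.5655 -0.03    0.065 ] thumb [0.5631 0.1053 0.075 ]
```

View pics/sc.png

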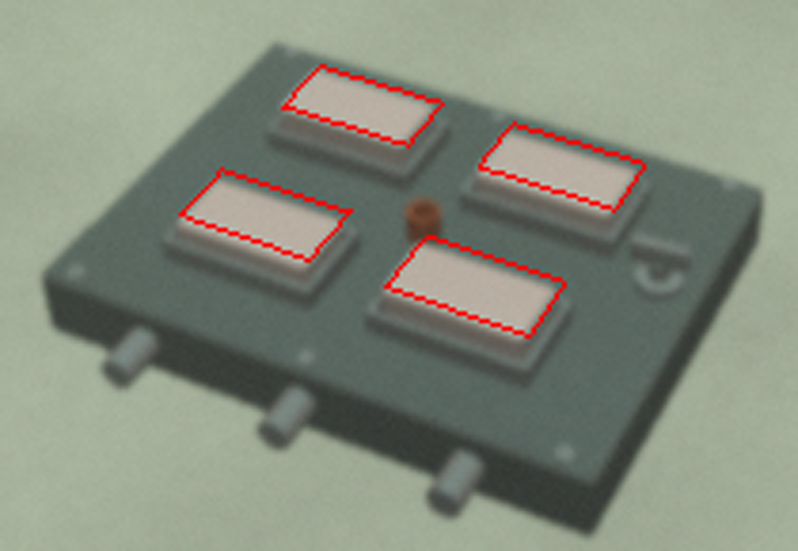

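The projected model matches the scene picture, and the frame spacing comes out at 130/109 mm against 131/110 mm, so the poses are good. I'll move towards the door with the jaws shutting.

jog_arm --steps '[{"jaw": 0, "delta_pos": [0.032, 0, -0.029], "yaw": 0}, {"jaw": 0, "delta_pos": [0.032, 0.005, -0.029], "yaw": 0}, {"jaw": 0, "delta_pos": [0.032, 0.005, -0.029], "yaw": 0}, {"jaw": 0, "delta_pos": [0.032, 0.005, -0.029], "yaw": 0}, {"jaw": 0, "delta_pos": [0.032, 0.005, -0.029], "yaw": 0}, {"jaw": 0, "delta_pos": [0.032, 0.005, -0.029], "yaw": 0}, {"jaw": 0, "delta_pos": [0.032, 0.005, -0.029], "yaw": 0}, {"jaw": 0, "delta_pos": [0.032, 0.005, -0.029], "yaw": 0}]'

```text
t: 0.9
ee_pos: [0.388, 0.2565, 0.1905]
eef_rot: [-1.554, 0.305, -0.299]
wrist_force: [1.2, 0.6, 0.3]
width: -0.0004
```

jog_arm --steps '[{"jaw": 0, "delta_pos": [0.033, 0.005, -0.028], "yaw": 0}, {"jaw": 0, "delta_pos": [0.033, 0.005, -0.028], "yaw": 0}, {"jaw": 0, "delta_pos": [0.033, 0.005, -0.028], "yaw": 0}, {"jaw": 0, "delta_pos": [0.033, 0.005, -0.028], "yaw": 0}, {"jaw": 0, "delta_pos": [0.033, 0.005, -0.028], "yaw": 0}, {"jaw": 0, "delta_pos": [0.033, 0.005, -0.028], "yaw": 0}, {"jaw": 0, "delta_pos": [0, 0, 0], "yaw": 0.149}, {"jaw": 0, "delta_pos": [0, 0, 0], "yaw": 0.149}]'

```text
t: 1.7
ee_pos: [0.5109, 0.0098, 0.1567]
eef_rot: [-1.508, 0.546, -0.538]
wrist_force: [0.1, 0.5, 0.3]
width: -0.0002
```

jog_arm --steps '[{"jaw": 0, "delta_pos": [0, 0, 0], "yaw": 0.149}, {"jaw": 0, "delta_pos": [0, 0, 0], "yaw": 0.149}, {"jaw": 0, "delta_pos": [0, 0, 0], "yaw": 0.149}, {"jaw": 0, "delta_pos": [0, 0, 0], "yaw": 0.149}, {"jaw": 0, "delta_pos": [0, 0, 0], "yaw": 0.149}, {"jaw": 0, "delta_pos": [0, 0, 0], "yaw": 0.149}, {"jaw": 0, "delta_pos": [0, 0, 0], "yaw": 0.149}, {"jaw": 0, "delta_pos": [0, 0, 0], "yaw": 0}]'

```text
t: 2.5
ee_pos: [0.5079, 0.0084, 0.1524]
eef_rot: [-1.138, 1.343, -1.33]
wrist_force: [-0.1, 0.6, -0.7]
width: -0.0003
```

```bash
cat > go.py <<'E'
import sys
from h import *
C={'TL':(.6256,.0151),'TR':(.6003,-.1134),'BL':(.5177,.0364),'BR':(.4924,-.0921)}
a=-.195; uy=np.array([-np.sin(a),np.cos(a)])
s=robot.get_state(); R=rot()
print(s['t'],'pos',s['ee_pos'].round(4),'q',s['q'].round(2),'F',s['wrist_force'].round(1))
print('tilt y',R[:,1].round(3),'zang',np.arctan2(R[1,2],R[0,2]).round(3),'(want -.195)')
for k in C:
    for e in (31,0,-31):
        p=np.r_[np.array(C[k])+uy*e/1000,.090]
        print(k,e,p.round(4),'delta',(R.T@(p-s['ee_pos'])).round(4))
E
python3 go.py
```

```text
2.5 pos [0.5079 0.0084 0.1524] q [-0.14  0.02  1.9  -0.01  1.24  0.04] F [-0.1  0.6 -0.7]
tilt y [-0.015 -0.003 -1.   ] zang -0.171 (want -.195)
TL 31 [0.6316 0.0455 0.09  ] delta [-0.0579  0.0605  0.1165]
TL 0 [0.6256 0.0151 0.09  ] delta [-0.0269  0.0607  0.1157]
TL -31 [ 0.6196 -0.0153  0.09  ] delta [0.0041 0.0608 0.115 ]
TR 31 [ 0.6063 -0.083   0.09  ] delta [0.073  0.0612 0.1134]
TR 0 [ 0.6003 -0.1134  0.09  ] delta [0.104  0.0614 0.1126]
TR -31 [ 0.5943 -0.1438  0.09  ] delta [0.135  0.0616 0.1119]
BL 31 [0.5237 0.0668 0.09  ] delta [-0.0606  0.062   0.0065]
BL 0 [0.5177 0.0364 0.09  ] delta [-0.0296  0.0622  0.0058]
BL -31 [0.5117 0.006  0.09  ] delta [0.0014 0.0624 0.005 ]
BR 31 [ 0.4984 -0.0617  0.09  ] delta [0.0703 0.0628 0.0034]
BR 0 [ 0.4924 -0.0921  0.09  ] delta [0.1013 0.063  0.0027]
BR -31 [ 0.4864 -0.1225  0.09  ] delta [0.1323 0.0631 0.0019]
```

jog_arm --steps '[{"jaw": 0, "delta_pos": [0.001, 0.008, 0.005], "yaw": 0.024}, {"jaw": 0, "delta_pos": [0, 0.012, 0], "yaw": 0}, {"jaw": 0, "delta_pos": [0, 0.012, 0], "yaw": 0}, {"jaw": 0, "delta_pos": [0, 0.012, 0], "yaw": 0}, {"jaw": 0, "delta_pos": [0, 0.01, 0], "yaw": 0}, {"jaw": 0, "delta_pos": [0, 0.008, 0], "yaw": 0}, {"jaw": 0, "delta_pos": [0, 0, 0], "yaw": 0}, {"jaw": 0, "delta_pos": [0, 0, 0], "yaw": 0}]'

```text
t: 3.3
ee_pos: [0.5098, 0.0065, 0.082]
eef_rot: [-1.134, 1.358, -1.338]
wrist_force: [0.0, -0.1, 0.4]
width: 0.0003
```

```bash
python3 go.py|egrep 'pos|tilt|BL'; python3 - <<'E'
from h import *
cv2.imwrite('pics/s1.png',cv2.resize(eyes.camera('scene')[150:350,190:450],None,fx=3,fy=3)[:,:,::-1])
E
```

```text
3.3 pos [0.5098 0.0065 0.082 ] q [-0.14  0.13  1.93 -0.01  1.1   0.05] F [ 0.  -0.1  0.4]
tilt y [-0.02  -0.002 -1.   ] zang -0.185 (want -.195)
BL 31 [0.5237 0.0668 0.09  ] delta [-0.0618 -0.0084  0.0024]
BL 0 [0.5177 0.0364 0.09  ] delta [-0.0308 -0.0083  0.0021]
BL -31 [0.5117 0.006  0.09  ] delta [ 0.0002 -0.0081  0.0018]
```

View pics/s1.png

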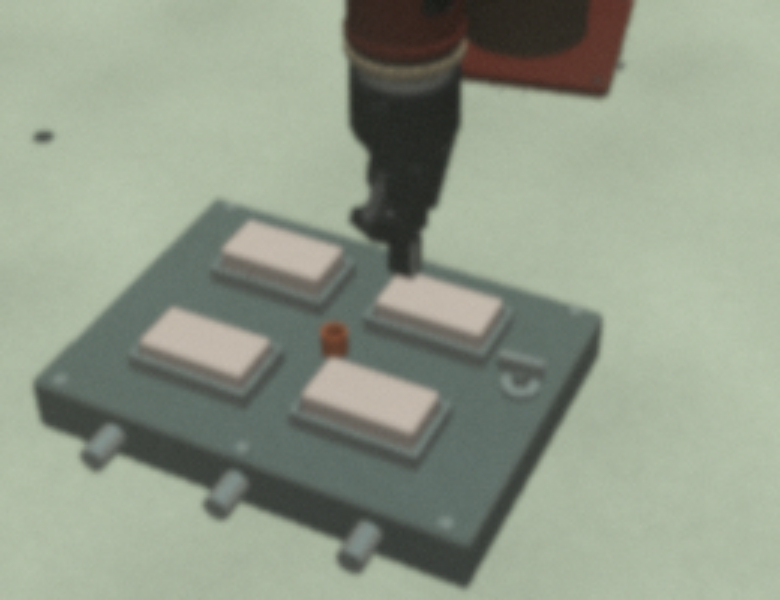

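The fingertip stands just above the near-inner end of cover BL (about (405,265) in the crop). I'll come down slowly.

jog_arm --steps '[{"jaw": 0, "delta_pos": [0, 0.0015, 0.001], "yaw": 0}, {"jaw": 0, "delta_pos": [0, 0.0015, 0.001], "yaw": 0}, {"jaw": 0, "delta_pos": [0, 0.0015, 0], "yaw": 0}, {"jaw": 0, "delta_pos": [0, 0.0012, 0], "yaw": 0}, {"jaw": 0, "delta_pos": [0, 0.0012, 0], "yaw": 0}, {"jaw": 0, "delta_pos": [0, 0.001, 0], "yaw": 0}, {"jaw": 0, "delta_pos": [0, 0.001, 0], "yaw": 0}, {"jaw": 0, "delta_pos": [0, 0.001, 0], "yaw": 0}]'

```text
t: 4.15
ee_pos: [0.5136, 0.0058, 0.0736]
eef_rot: [-1.13, 1.354, -1.34]
wrist_force: [-0.6, -0.3, -0.6]
width: 0.0002
```

jog_arm --steps '[{"jaw": 0, "delta_pos": [0, 0.001, 0], "yaw": 0}, {"jaw": 0, "delta_pos": [0, 0.001, 0], "yaw": 0}, {"jaw": 0, "delta_pos": [0, 0.001, 0], "yaw": 0}, {"jaw": 0, "delta_pos": [0, 0.001, 0], "yaw": 0}, {"jaw": 0, "delta_pos": [0, 0, 0], "yaw": 0}, {"jaw": 0, "delta_pos": [0, 0, 0], "yaw": 0}, {"jaw": 0, "delta_pos": [0, 0, 0], "yaw": 0}, {"jaw": 0, "delta_pos": [0, 0, 0], "yaw": 0}]'

```text
t: 4.95
ee_pos: [0.5139, 0.0055, 0.0713]
eef_rot: [-1.131, 1.353, -1.341]
wrist_force: [0.1, 0.2, 1.6]
width: 0.0003
```

jog_arm --steps '[{"jaw": 0, "delta_pos": [0, 0.001, 0], "yaw": 0}, {"jaw": 0, "delta_pos": [0, 0.001, 0], "yaw": 0}, {"jaw": 0, "delta_pos": [0, 0.001, 0], "yaw": 0}, {"jaw": 0, "delta_pos": [0, 0, 0], "yaw": 0}, {"jaw": 0, "delta_pos": [0, 0, 0], "yaw": 0}, {"jaw": 0, "delta_pos": [0, 0, 0], "yaw": 0}, {"jaw": 0, "delta_pos": [0, 0, 0], "yaw": 0}, {"jaw": 0, "delta_pos": [0, 0, 0], "yaw": 0}]'

```text
t: 5.75
ee_pos: [0.5141, 0.0053, 0.0712]
eef_rot: [-1.132, 1.353, -1.34]
wrist_force: [-1.1, 0.9, 4.2]
width: 0.0001
```

jog_arm --steps '[{"jaw": 0, "delta_pos": [0, 0.001, 0], "yaw": 0}, {"jaw": 0, "delta_pos": [0, 0.001, 0], "yaw": 0}, {"jaw": 0, "delta_pos": [0, 0.001, 0], "yaw": 0}, {"jaw": 0, "delta_pos": [0, 0.001, 0], "yaw": 0}, {"jaw": 0, "delta_pos": [0, 0.001, 0], "yaw": 0}, {"jaw": 0, "delta_pos": [0, 0.001, 0], "yaw": 0}, {"jaw": 0, "delta_pos": [0, 0.001, 0], "yaw": 0}, {"jaw": 0, "delta_pos": [0, 0.001, 0], "yaw": 0}]'

```text
t: 6.55
ee_pos: [0.5143, 0.0051, 0.0708]
eef_rot: [-1.135, 1.354, -1.339]
wrist_force: [-4.7, 0.8, 10.8]
width: 0.0001
```

BL holds at 0.071 m under 10.8 N, so it is home. Next is TL.

jog_arm --steps '[{"jaw": 0, "delta_pos": [0, -0.012, 0], "yaw": 0}, {"jaw": 0, "delta_pos": [0, -0.012, 0], "yaw": 0}, {"jaw": 0, "delta_pos": [0, -0.006, 0.016], "yaw": 0}, {"jaw": 0, "delta_pos": [0, 0, 0.022], "yaw": 0}, {"jaw": 0, "delta_pos": [0, 0, 0.022], "yaw": 0}, {"jaw": 0, "delta_pos": [0, 0, 0.022], "yaw": 0}, {"jaw": 0, "delta_pos": [0, 0, 0.015], "yaw": 0}, {"jaw": 0, "delta_pos": [0, 0, 0], "yaw": 0}]'

```text
t: 7.35
ee_pos: [0.6155, -0.0132, 0.1054]
eef_rot: [-1.131, 1.349, -1.342]
wrist_force: [0.2, 0.6, 0.2]
width: -0.0001
```

```bash
python3 go.py|egrep 'pos|tilt|TL'
```

```text
7.35 pos [ 0.6155 -0.0132  0.1054] q [-0.15  0.32  1.65 -0.01  1.18  0.04] F [0.2 0.6 0.2]
tilt y [-0.013 -0.005 -1.   ] zang -0.183 (want -.195)
TL 31 [0.6316 0.0455 0.09  ] delta [-0.0608  0.0149  0.0053]
TL 0 [0.6256 0.0151 0.09  ] delta [-0.0298  0.0152  0.0049]
TL -31 [ 0.6196 -0.0153  0.09  ] delta [0.0012 0.0154 0.0046]
```

jog_arm --steps '[{"jaw": 0, "delta_pos": [0.001, 0.006, 0.003], "yaw": 0}, {"jaw": 0, "delta_pos": [0, 0.006, 0.002], "yaw": 0}, {"jaw": 0, "delta_pos": [0, 0.006, 0], "yaw": 0}, {"jaw": 0, "delta_pos": [0, 0.004, 0], "yaw": 0}, {"jaw": 0, "delta_pos": [0, 0.002, 0], "yaw": 0}, {"jaw": 0, "delta_pos": [0, 0.001, 0], "yaw": 0}, {"jaw": 0, "delta_pos": [0, 0.001, 0], "yaw": 0}, {"jaw": 0, "delta_pos": [0, 0.001, 0], "yaw": 0}]'

```text
t: 8.15
ee_pos: [0.6171, -0.0145, 0.0758]
eef_rot: [-1.133, 1.351, -1.34]
wrist_force: [0.3, -0.1, 0.2]
width: 0.0001
```

jog_arm --steps '[{"jaw": 0, "delta_pos": [0, 0.001, 0], "yaw": 0}, {"jaw": 0, "delta_pos": [0, 0.001, 0], "yaw": 0}, {"jaw": 0, "delta_pos": [0, 0.001, 0], "yaw": 0}, {"jaw": 0, "delta_pos": [0, 0.001, 0], "yaw": 0}, {"jaw": 0, "delta_pos": [0, 0.001, 0], "yaw": 0}, {"jaw": 0, "delta_pos": [0, 0.001, 0], "yaw": 0}, {"jaw": 0, "delta_pos": [0, 0.001, 0], "yaw": 0}, {"jaw": 0, "delta_pos": [0, 0.001, 0], "yaw": 0}]'

```text
t: 8.95
ee_pos: [0.6176, -0.0149, 0.0729]
eef_rot: [-1.133, 1.35, -1.341]
wrist_force: [-2.9, 0.4, 6.1]
width: 0.0001
```

```bash
python3 - <<'E'
from h import *
cv2.imwrite('pics/s2.png',cv2.resize(eyes.camera('scene')[190:330,200:400],None,fx=4,fy=4,interpolation=cv2.INTER_CUBIC)[:,:,::-1])
cv2.imwrite('pics/w2.png',eyes.camera('wrist')[:,:,::-1])
print(robot.get_state()['wrist_force'],robot.get_state()['ee_pos'])
E
```

```text
[-4.03958305  0.50335058  6.25206442] [ 0.61758345 -0.01484859  0.07283786]
```

View pics/s2.png

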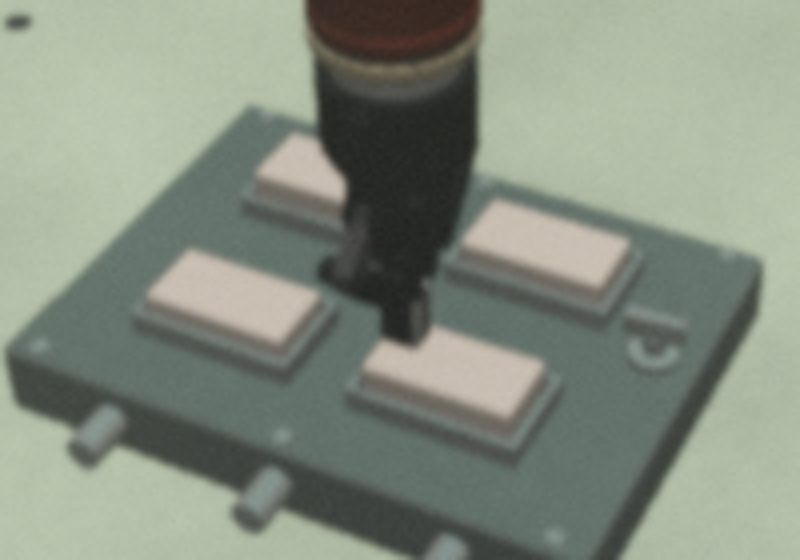

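View pics/w2.png

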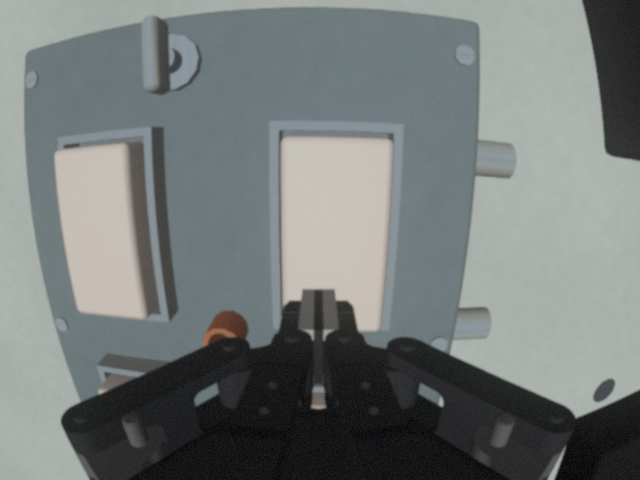

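The scene crop shows cover TL still level under 6 N, with its front face the same height at both ends, and the wrist view shows the fingertip squarely on its end. TL is hard, so TR is next.

jog_arm --steps '[{"jaw": 0, "delta_pos": [0, -0.01, 0], "yaw": 0}, {"jaw": 0, "delta_pos": [0, -0.01, 0], "yaw": 0}, {"jaw": 0, "delta_pos": [0.015, 0, 0], "yaw": 0}, {"jaw": 0, "delta_pos": [0.02, 0, 0], "yaw": 0}, {"jaw": 0, "delta_pos": [0.02, 0, 0], "yaw": 0}, {"jaw": 0, "delta_pos": [0.012, 0, 0], "yaw": 0}, {"jaw": 0, "delta_pos": [0, 0, 0], "yaw": 0}, {"jaw": 0, "delta_pos": [0, 0, 0], "yaw": 0}]'

```text
t: 9.85
ee_pos: [0.6061, -0.0863, 0.0968]
eef_rot: [-1.131, 1.347, -1.343]
wrist_force: [0.5, 0.2, 0.1]
width: -0.0001
```

```bash
python3 go.py|egrep 'pos|tilt|TR'
```

```text
9.85 pos [ 0.6061 -0.0863  0.0968] q [-0.26  0.33  1.66 -0.01  1.16 -0.08] F [0.5 0.2 0.1]
tilt y [-0.011 -0.007 -1.   ] zang -0.183 (want -.195)
TR 31 [ 0.6063 -0.083   0.09  ] delta [-0.0033  0.0068 -0.0003]
TR 0 [ 0.6003 -0.1134  0.09  ] delta [ 0.0277  0.007  -0.0007]
TR -31 [ 0.5943 -0.1438  0.09  ] delta [ 0.0587  0.0073 -0.0011]
```

jog_arm --steps '[{"jaw": 0, "delta_pos": [-0.003, 0.004, 0], "yaw": 0}, {"jaw": 0, "delta_pos": [-0.001, 0.005, 0], "yaw": 0}, {"jaw": 0, "delta_pos": [0, 0.004, 0], "yaw": 0}, {"jaw": 0, "delta_pos": [0, 0.002, 0], "yaw": 0}, {"jaw": 0, "delta_pos": [0, 0.0015, 0], "yaw": 0}, {"jaw": 0, "delta_pos": [0, 0.001, 0], "yaw": 0}, {"jaw": 0, "delta_pos": [0, 0.001, 0], "yaw": 0}, {"jaw": 0, "delta_pos": [0, 0.001, 0], "yaw": 0}]'

```text
t: 10.65
ee_pos: [0.6065, -0.079, 0.0745]
eef_rot: [-1.133, 1.346, -1.34]
wrist_force: [0.2, -0.3, -0.6]
width: 0.0003
```

jog_arm --steps '[{"jaw": 0, "delta_pos": [0, 0.001, 0], "yaw": 0}, {"jaw": 0, "delta_pos": [0, 0.001, 0], "yaw": 0}, {"jaw": 0, "delta_pos": [0, 0.001, 0], "yaw": 0}, {"jaw": 0, "delta_pos": [0, 0.001, 0], "yaw": 0}, {"jaw": 0, "delta_pos": [0, 0.001, 0], "yaw": 0}, {"jaw": 0, "delta_pos": [0, 0.001, 0], "yaw": 0}, {"jaw": 0, "delta_pos": [0, 0.001, 0], "yaw": 0}, {"jaw": 0, "delta_pos": [0, 0.001, 0], "yaw": 0}]'

```text
t: 11.45
ee_pos: [0.6071, -0.0785, 0.0671]
eef_rot: [-1.131, 1.346, -1.34]
wrist_force: [-1.5, 2.9, 3.0]
width: -0.0002
```

```bash
python3 - <<'E'
from h import *
cv2.imwrite('pics/s3.png',cv2.resize(eyes.camera('scene')[190:330,200:400],None,fx=4,fy=4,interpolation=cv2.INTER_CUBIC)[:,:,::-1])
cv2.imwrite('pics/w3.png',eyes.camera('wrist')[:,:,::-1])
print(robot.get_state()['wrist_force'],robot.get_state()['ee_pos'])
E
```

```text
[0.44728621 3.49805482 2.34967699] [ 0.60707786 -0.07846282  0.06699155]
```

View pics/s3.png

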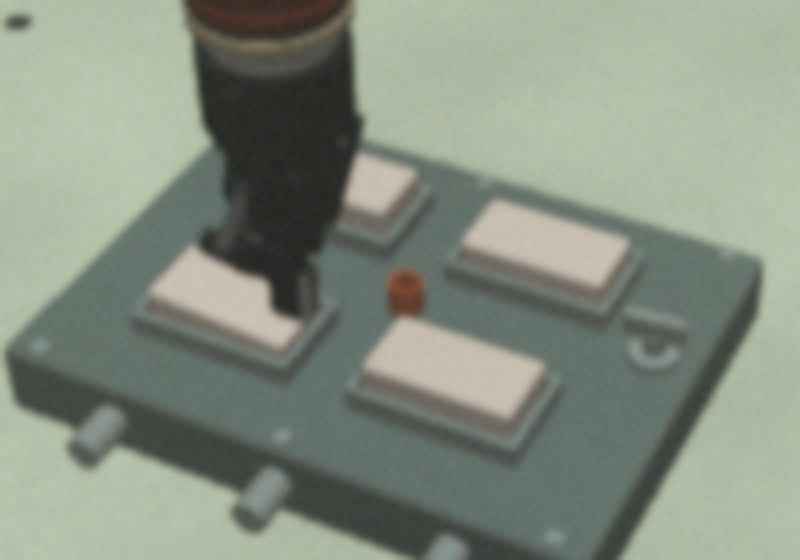

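View pics/w3.png

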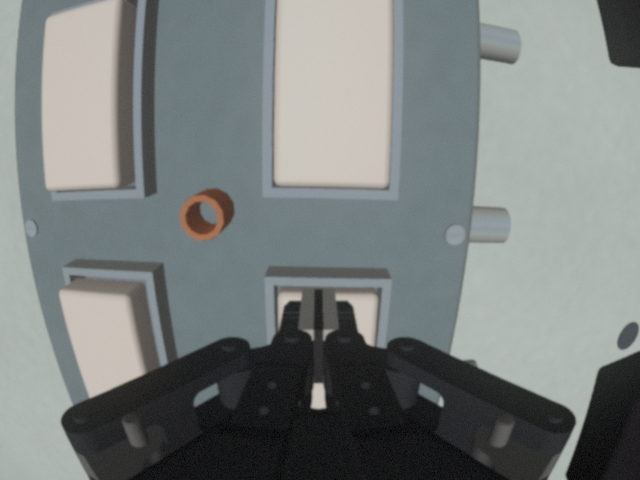

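TR's inner end has visibly sunk: its right-hand side face is much shorter near (285,345), with about 3 N at z = 0.067. I'll press a little further so the rocking is certain.

jog_arm --steps '[{"jaw": 0, "delta_pos": [0.001, 0.001, 0], "yaw": 0}, {"jaw": 0, "delta_pos": [0.001, 0.001, 0], "yaw": 0}, {"jaw": 0, "delta_pos": [0, 0.001, 0], "yaw": 0}, {"jaw": 0, "delta_pos": [0, 0.001, 0], "yaw": 0}, {"jaw": 0, "delta_pos": [0, 0.001, 0], "yaw": 0}, {"jaw": 0, "delta_pos": [0, 0, 0], "yaw": 0}, {"jaw": 0, "delta_pos": [0, 0, 0], "yaw": 0}, {"jaw": 0, "delta_pos": [0, 0, 0], "yaw": 0}]'

```text
t: 12.35
ee_pos: [0.6073, -0.0788, 0.0665]
eef_rot: [-1.13, 1.345, -1.337]
wrist_force: [-1.3, 2.7, 3.6]
width: -0.0003
```

```bash
python3 - <<'E'
from h import *
cv2.imwrite('pics/s4.png',cv2.resize(eyes.camera('scene')[235:295,225:300],None,fx=8,fy=8,interpolation=cv2.INTER_CUBIC)[:,:,::-1])
print(robot.get_state()['wrist_force'],robot.get_state()['ee_pos'])
E
```

```text
[-0.83169997  2.75431935  3.77645351] [ 0.60728622 -0.0788628   0.06644745]
```

View pics/s4.png

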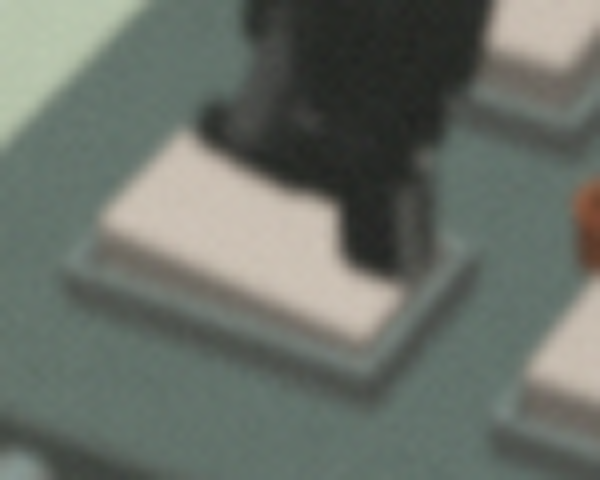

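In the enlarged crop the TR cover is tilted by about 0.1 rad: its end face almost vanishes at (365,345) but is tall at (100,240). I'll lift off and move over its middle.

jog_arm --steps '[{"jaw": 0, "delta_pos": [0, -0.006, 0], "yaw": 0}, {"jaw": 0, "delta_pos": [0, -0.008, 0], "yaw": 0}, {"jaw": 0, "delta_pos": [0, -0.004, 0], "yaw": 0}, {"jaw": 0, "delta_pos": [0.012, 0, 0], "yaw": 0}, {"jaw": 0, "delta_pos": [0.012, 0, 0], "yaw": 0}, {"jaw": 0, "delta_pos": [0.008, 0, 0], "yaw": 0}, {"jaw": 0, "delta_pos": [0, 0, 0], "yaw": 0}, {"jaw": 0, "delta_pos": [0, 0, 0], "yaw": 0}]'

```text
t: 13.2
ee_pos: [0.6007, -0.1161, 0.085]
eef_rot: [-1.131, 1.345, -1.341]
wrist_force: [0.4, -0.2, 0.2]
width: -0.0
```

```bash
python3 go.py|egrep 'pos|tilt|TR'; python3 - <<'E'
from h import *
cv2.imwrite('pics/s5.png',cv2.resize(eyes.camera('scene')[235:295,225:300],None,fx=8,fy=8,interpolation=cv2.INTER_CUBIC)[:,:,::-1])
E
```

```text
13.2 pos [ 0.6007 -0.1161  0.085 ] q [-0.31  0.34  1.67 -0.01  1.14 -0.13] F [ 0.4 -0.2  0.2]
tilt y [-0.011 -0.006 -1.   ] zang -0.18 (want -.195)
TR 31 [ 0.6063 -0.083   0.09  ] delta [-0.0335 -0.0053 -0.0005]
TR 0 [ 0.6003 -0.1134  0.09  ] delta [-0.0025 -0.005  -0.001 ]
TR -31 [ 0.5943 -0.1438  0.09  ] delta [ 0.0284 -0.0048 -0.0014]
```

View pics/s5.png

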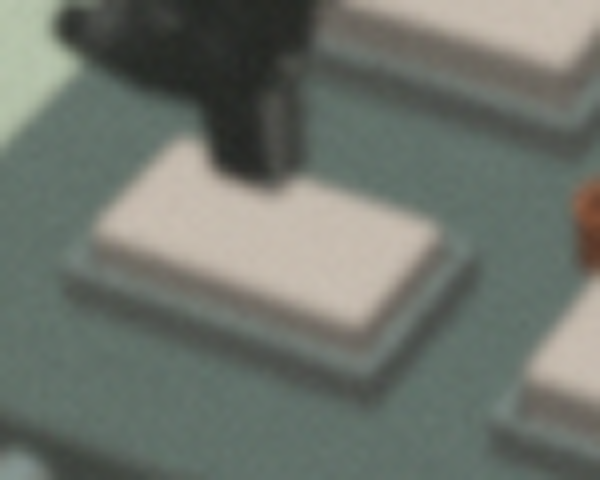

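It sprang back level. Now I'll press down in the middle.

jog_arm --steps '[{"jaw": 0, "delta_pos": [-0.002, 0.001, 0], "yaw": 0}, {"jaw": 0, "delta_pos": [0, 0.0025, 0], "yaw": 0}, {"jaw": 0, "delta_pos": [0, 0.0025, 0], "yaw": 0}, {"jaw": 0, "delta_pos": [0, 0.0015, 0], "yaw": 0}, {"jaw": 0, "delta_pos": [0, 0.001, 0], "yaw": 0}, {"jaw": 0, "delta_pos": [0, 0.001, 0], "yaw": 0}, {"jaw": 0, "delta_pos": [0, 0.001, 0], "yaw": 0}, {"jaw": 0, "delta_pos": [0, 0.001, 0], "yaw": 0}]'

```text
t: 14.05
ee_pos: [0.6008, -0.1124, 0.0718]
eef_rot: [-1.133, 1.345, -1.338]
wrist_force: [-0.5, 0.1, 0.2]
width: 0.0003
```

```bash
python3 go.py|egrep 'pos|TR 0'
```

```text
14.05 pos [ 0.6008 -0.1124  0.0718] q [-0.31  0.36  1.68 -0.01  1.12 -0.13] F [-0.5  0.1  0.2]
TR 0 [ 0.6003 -0.1134  0.09  ] delta [ 0.0012 -0.0182 -0.0005]
```

jog_arm --steps '[{"jaw": 0, "delta_pos": [0, 0.001, 0], "yaw": 0}, {"jaw": 0, "delta_pos": [0, 0.001, 0], "yaw": 0}, {"jaw": 0, "delta_pos": [0, 0.001, 0], "yaw": 0}, {"jaw": 0, "delta_pos": [0, 0.001, 0], "yaw": 0}, {"jaw": 0, "delta_pos": [0, 0.001, 0], "yaw": 0}, {"jaw": 0, "delta_pos": [0, 0.001, 0], "yaw": 0}, {"jaw": 0, "delta_pos": [0, 0.001, 0], "yaw": 0}, {"jaw": 0, "delta_pos": [0, 0.001, 0], "yaw": 0}]'

```text
t: 14.85
ee_pos: [0.601, -0.1125, 0.0694]
eef_rot: [-1.133, 1.345, -1.338]
wrist_force: [-4.1, 1.4, 6.5]
width: 0.0002
```

jog_arm --steps '[{"jaw": 0, "delta_pos": [0, 0.001, 0], "yaw": 0}, {"jaw": 0, "delta_pos": [0, 0.001, 0], "yaw": 0}, {"jaw": 0, "delta_pos": [0, 0.001, 0], "yaw": 0}, {"jaw": 0, "delta_pos": [0, 0.001, 0], "yaw": 0}, {"jaw": 0, "delta_pos": [0, 0.001, 0], "yaw": 0}, {"jaw": 0, "delta_pos": [0, 0.001, 0], "yaw": 0}, {"jaw": 0, "delta_pos": [0, 0.001, 0], "yaw": 0}, {"jaw": 0, "delta_pos": [0, 0.001, 0], "yaw": 0}]'

```text
t: 15.65
ee_pos: [0.601, -0.1125, 0.0694]
eef_rot: [-1.134, 1.345, -1.338]
wrist_force: [-3.2, 0.7, 6.8]
width: -0.0001
```

jog_arm --steps '[{"jaw": 0, "delta_pos": [0, 0.0015, 0], "yaw": 0}, {"jaw": 0, "delta_pos": [0, 0.002, 0], "yaw": 0}, {"jaw": 0, "delta_pos": [0, 0.002, 0], "yaw": 0}, {"jaw": 0, "delta_pos": [0, 0.002, 0], "yaw": 0}, {"jaw": 0, "delta_pos": [0, 0.002, 0], "yaw": 0}, {"jaw": 0, "delta_pos": [0, 0.002, 0], "yaw": 0}, {"jaw": 0, "delta_pos": [0, 0.002, 0], "yaw": 0}, {"jaw": 0, "delta_pos": [0, 0.002, 0], "yaw": 0}]'

```text
t: 16.45
ee_pos: [0.6012, -0.1126, 0.0653]
eef_rot: [-1.136, 1.345, -1.337]
wrist_force: [-7.8, 1.8, 15.7]
width: 0.0003
```

It moved down 4.1 mm and is now resisting at 15.7 N. One more push will confirm the hard stop.

jog_arm --steps '[{"jaw": 0, "delta_pos": [0, 0.0025, 0], "yaw": 0}, {"jaw": 0, "delta_pos": [0, 0.0025, 0], "yaw": 0}, {"jaw": 0, "delta_pos": [0, 0.0025, 0], "yaw": 0}, {"jaw": 0, "delta_pos": [0, 0.0025, 0], "yaw": 0}, {"jaw": 0, "delta_pos": [0, 0, 0], "yaw": 0}, {"jaw": 0, "delta_pos": [0, 0, 0], "yaw": 0}, {"jaw": 0, "delta_pos": [0, 0, 0], "yaw": 0}, {"jaw": 0, "delta_pos": [0, 0, 0], "yaw": 0}]'

```text
t: 17.25
ee_pos: [0.6017, -0.1128, 0.0663]
eef_rot: [-1.137, 1.344, -1.337]
wrist_force: [0.2, 0.6, 0.7]
width: -0.0001
```

jog_arm --steps '[{"jaw": 0, "delta_pos": [0, -0.006, 0], "yaw": 0}, {"jaw": 0, "delta_pos": [0, -0.01, 0], "yaw": 0}, {"jaw": 0, "delta_pos": [0, -0.02, 0], "yaw": 0}, {"jaw": 0, "delta_pos": [0, -0.03, 0], "yaw": 0}, {"jaw": 0, "delta_pos": [0, -0.03, 0], "yaw": 0}, {"jaw": 0, "delta_pos": [0, -0.03, 0], "yaw": 0}, {"jaw": 0, "delta_pos": [0, -0.02, 0], "yaw": 0}, {"jaw": 0, "delta_pos": [0, 0, 0], "yaw": 0}]'

```text
t: 18.05
ee_pos: [0.6033, -0.1117, 0.2206]
eef_rot: [-1.137, 1.346, -1.337]
wrist_force: [0.1, -1.1, 0.9]
width: -0.0002
```

```bash
python3 - <<'E'
from h import *
im=eyes.camera('scene')
cv2.imwrite('pics/s6.png',cv2.resize(im[190:330,200:400],None,fx=4,fy=4,interpolation=cv2.INTER_CUBIC)[:,:,::-1])
cv2.imwrite('pics/w6.png',eyes.camera('wrist')[:,:,::-1])
print(robot.get_state()['wrist_force'],robot.get_state()['ee_pos'])
E
```

```text
[-0.05785965 -0.70542745  0.1263574 ] [ 0.60168971 -0.11121329  0.2168385 ]
```

View pics/s6.png

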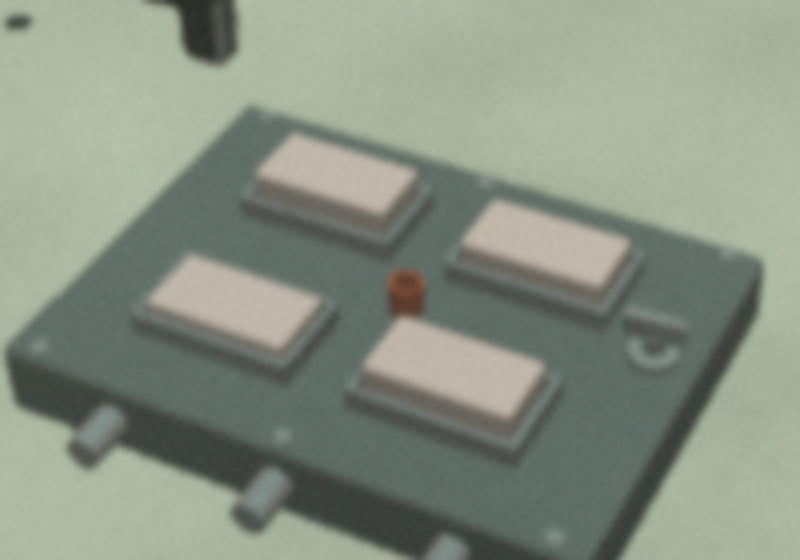

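View pics/w6.png

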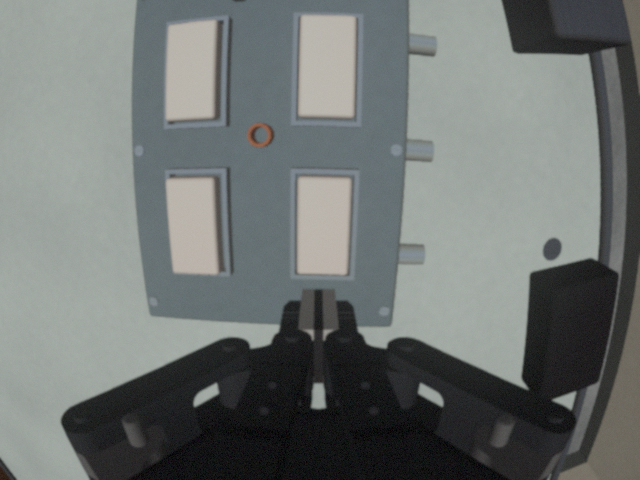

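TR now sits level and lower in its frame: its back edge is at about row 257 in the crop, against 250 before. The ferrule (405,292) and thumb turn (655,335) have not moved, and the tool is clear at z = 0.22. I'll hand in.

```bash
python3 -c "
from plant import *
print(job_done(), robot.get_state()['t'])"
```

```text
the job is handed in; nothing more can be done
the job is handed in; nothing more can be done
```

The loose cover was the far-right one as seen from the robot. I pressed it home and handed the job in at about 18 s.

- **Finding it:** I pressed the near-left, far-left and far-right covers near their inner ends, one after another. The near-left and far-left covers were hard under 11 N and 6 N. The far-right one sank under 3 to 4 N and tilted by about 0.1 rad, judged from the scene picture, then sprang back level. I did not press the near-right cover, because the loose one had already been found.
- **Seating it:** I pressed the far-right cover within 2 mm of its middle. It held at about 7 N, then went down 4.1 mm, where it was resisting with about 16 N. I pushed once more to be sure it was against the stop, but read the force only after easing off, so I have no reading from that push.
- **Last checks:** the pictures show the cover lower and level, and the ferrule and thumb turn where they were. The fingertips never came near the other bystanders; I did not compare before-and-after pictures of those. The tool finished 0.22 m above the cart with no contact force, and no check disagreed.

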